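# Hook the stuck colander out of the enamel bowl and set it on the plate

### The job

The aluminium colander has stuck in the mouth of the enamel bowl it is nested in: take the lifting hook out of its crock, catch the middle of the colander's arched handle with it and draw the colander straight up out of the bowl, leaving the bowl standing where it is. Set the colander down gently on the white plate, standing level on the plate's flat middle, then unhook it and put the hook back in its crock as it was, hanging by its round guard on the rim. Keep the gripper off the colander and do not shift or knock over the other things on the board.

Things in the scene. Friction and masses are not known exactly. Their poses are not given: they have to be found in the camera images.
- colander: aluminium colander, rim 169 mm across, 64 mm high, foot 96 mm, open inside. Origin: centre of its underside, z up. A fixed arched handle of 6 mm rod in its y-z plane runs from the rim (y = +-78 mm) to 110 mm above the origin. 0.18 to 0.34 kg. Starts nested, origin 8 mm above the bowl's; the tight collar takes 4 to 7 N beyond its weight over the first 20 mm of lift, then is free; clear at 70 mm
- bail_top (a point): highest point of the colander's arched handle: centre of the 6 mm rod, on the colander's axis, 110 mm above its origin; the rod runs along the colander's y there; nothing below it down to the colander's floor, 7 mm above the origin
- bowl: white enamelled steel bowl, 165 mm across and 68 mm high, loose, about 0.95 kg. Origin: centre of its underside, z up
- plate: flat white melamine plate, 220 mm across, rim 17 mm high, flat middle 156 mm across and 4 mm thick. Origin: centre of its underside, z up
- crock: narrow brown stoneware crock, 62 mm across, 95 mm high, round mouth 54 mm inside, 90 mm deep. Origin: centre of its underside, z up
- hook: steel lifting hook, 0.13 kg, z up. Origin: centre of the underside of its guard disc (76 mm across, 3 mm thick), which lies on the crock's rim, 95 mm above the crock's origin; the hook hangs in the crock at any yaw. Above it an upright square wooden handle, 22 x 22 mm (sides along x and y), z = 3 to 55 mm. Below it a 6 mm rod bent to a J in its x-z plane (see hook_seat), lowest point z = -86 mm
- hook_seat (a point): inside bottom of the J, where a load hangs: on the tool's axis, 80 mm below the hook's origin. The shank beside it stands at x = -14 mm (z = -38 to -68 mm, above that it is on the axis); the free tip is at x = +17 mm, its top 23 mm above the seat. The J opens upward, 22 mm wide inside, and reaches from x = -17 to +20 mm. A brass rivet on the guard's upper face marks the tip's side (+x)
- cruet: glass vinegar cruet with white screw top, 62 mm across, 175 mm high, stands upright. Origin: centre of its underside
- oil_bottle: brown glass bottle with white cap, 64 mm across, 200 mm high. Origin: centre of its underside
- cup: blue plastic cup, 72 mm across, 85 mm high. Origin: centre of its underside
- salt_jar: glass jar with metal lid, 72 mm across at most, 90 mm high. Origin: centre of its underside
- soap_dish: soap dish with a bar of soap, 85 by 115 mm, 38 mm high. Origin: centre of its underside
- pepper_tin: small metal tin, 56 mm across, 75 mm high. Origin: centre of its underside
Things that resemble listed ones, but are neither listed nor needed, are in the scene too. What is meant by the colander is not turquoise, and is the larger of those in its own colour.

How it is judged (in metres and radians):
On the way, in this order (a step that is already met when the one before it is completed fails the run):
1. the colander hangs on the hook, drawn straight up clear of the bowl, which has stayed down (z of colander in the frame of bowl above 0.07 m and horizontal distance between colander and bowl below 0.04 m and contact force between hook and colander above 0.5 N and distance of bowl from where it was at the start of the episode below 0.03 m and height (world z) of bowl below 0.01 m), for 0.05 s.
2. the colander stands level in the plate and the hook has let go of it (horizontal distance between colander and plate below 0.03 m and z of colander in the frame of plate below 0.009 m and angle between colander's own z axis and vertical below 0.08 rad and contact force between hook and colander below 0.05 N and distance between hook_seat and bail_top above 0.03 m), for 0.1 s.
At the end, for the whole second after the job is handed in: Colander level (0.08 rad) and at rest on the plate's flat, centres within 30 mm; hook hanging in its crock by the guard (15 mm, 0.12 rad), at rest; bowl (within 30 mm), plate and crock (40 mm) where they were (horizontal distance between colander and plate below 0.03 m and z of colander in the frame of plate below 0.009 m and angle between colander's own z axis and vertical below 0.08 rad and horizontal distance between hook and crock below 0.015 m and z of hook in the frame of crock between 0.085 and 0.105 m and angle between hook's own z axis and vertical below 0.12 rad and distance of bowl from where it was at the start of the episode below 0.03 m and height (world z) of bowl below 0.01 m and distance of each of plate, crock from where it was at the start of the episode below 0.04 m and angle between crock's own z axis and vertical below 0.1 rad and linear speed of each of colander, hook below 0.02 m/s); the robot touches nothing.
It fails at once if the gripper or arm touches the colander (contact force between any of the fingers, the arm and colander above 0.5 N).
It fails at once if the bowl is lifted off the board with the colander, or shoved more than 30 mm (height (world z) of bowl above 0.015 m or angle between bowl's own z axis and vertical above 0.2 rad or distance of bowl from where it was at the start of the episode above 0.03 m).
It fails at once if the colander is dropped or banged down (over 40 N on the plate) or tipped over (0.6 rad) (contact force between colander and plate above 40 N or angle between colander's own z axis and vertical above 0.6 rad).
It fails at once if one of the other things on the board is shifted more than 30 mm or tipped (distance of any of cruet, oil_bottle, cup, salt_jar, soap_dish, pepper_tin from where it was at the start of the episode above 0.03 m or angle between any of cruet, oil_bottle, cup, salt_jar, soap_dish, pepper_tin's own z axis and vertical above 0.3 rad).
It also fails if it takes over 72 s, if anything falls off the work surface, if the arm or the gripper's body presses on something with over 40 N, if the wrist force passes 120 N, or if a joint passes its speed limit or range.

### The arm

A 6-joint arm with a two-finger parallel gripper is mounted at the origin on the work surface. World frame = base frame: x ahead of the robot, y to its left, z up, the work surface at z = 0. Lengths are in mm, angles in degrees, forces in N, time in s.
With the tool pointing down it reaches from about 350 to 850 mm from the base axis. Payload 8.1 kg.
Tool frame: the origin (TCP) lies midway between the tips of the shut fingers; the grasp point (between the pads) lies 19 mm behind it; z points along the fingers, y is the line along which they close (so a half turn about z gives the same grasp; the last joint's range is limited). The gripper opens to 85 mm and grips with 20 to 120 N. Pads are 22 mm wide; open, the fingers measure 114 mm over their backs; the gripper's body (76 mm by 85 mm) begins 54 mm behind the grasp point. The pads swing forward as they close: fully open they stand 13 mm farther back than shut.
Start: joints at [66.669, 7.471, 85.268, -0, 87.261, -4.893], TCP at [189.743, 569.212, 231.292] pointing down, gripper open.
Joint ranges: [-169.43, 169.43], [-51.17, 129.36], [1.28, 143.12], [-76.62, 256.62], [0, 156.53], [-152.29, 152.29]. Speed limits (degrees/s): [136.94, 136.94, 159.86, 180, 180, 180].

### API

Orientations are given as [roll, pitch, yaw] about the fixed x, y, z axes, in that order (R = Rz(yaw) Ry(pitch) Rx(roll)).
In Python, from bench import sense, snapshot, camera_params, hand_in, masks_of, pinpoint gives the robot as it stands.
- The arm moves only by the tool step_arm, never from a script. Its argument "targets" is a list of rows, each an object with "angular": the turn, a rotation vector about the tool's x, y, z scaled (see below), a list of three; "dp": the shift along the tool's x, y, z scaled (see below), a list of three; "fingers": the closure, from 0 (fully open) to 1 (shut). A call has exactly 8 rows; each row is the pose to reach, as a shift and turn from the pose commanded when the call began, along the tool's axes at that moment, turning the shorter way round; what a row does not reach only later rows make up. The controller multiplies each number of a shift by 0.2 m and each number of a turn by 180 degrees. A row lasts 1/8 s, in which the tool goes at most 62.5 mm and 10.7 degrees, less where a joint would pass 70% of its speed; a pose out of reach is approached as far as the arm can. A call with a number of a shift or a turn outside -1 to 1 is refused whole. A call with a gripper value outside its range is refused whole. The fingers move at their own pace and stop on an object; "newtons" is the grip in N (left out, the last holds). Time passes only in rows, so rows that repeat a pose let the fingers close, or fill a call up. It gives the time, the measured TCP pose, the force, the opening and the grip force at its end, in the units of the state.
- sense(): the state, without advancing time (a new reading comes with each control period).
- snapshot(name): name is "scene" or "top" or "wrist"; returns the picture (480x640x3 uint8, blue, green, red); there is no depth.
- camera_params(name): a dict with "vfov" (degrees; the focal length in pixels is half the picture's height over the tangent of half this angle, whatever the lens; pixels are square), "cx", "cy" (the principal point, pixels), "R" (3x3) and "t" (3): a world point X has camera coordinates R X + t. Camera axes: x right, y down, z forward; pixel columns grow to the right and rows downward; lengths in mm; the calibration is good to about 2 mm. A picture is of the moment at which its call begins: read the wrist's pose just before it. camera_params takes no time and is no camera call; for the wrist camera it gives the pose at the moment of the call.
- hand_in(): hands the job in; it is judged then, once.
Trained networks look in the newest picture that a camera, given by its name, has taken for a name from the list of things; names that differ only in an ending like _2 or _b are one class to them, and where a whole thing is asked for, a point or a joint stands for the part that bears it (a point fixed in the world has none). Each returns a list of dicts, best first, with "conf" (0 to 1); they miss things now and then, are a little off and sometimes report something else, mostly with a low value. They report only what shows in the picture. A call takes as long as a camera call. They do not tell look-alikes from the thing itself.
- masks_of(camera, label): "pixels" (480x640 bool, what is visible of it) and "at" ([column, row] in pixels, amid what is visible of it).
- pinpoint(camera, label): "at" ([column, row] in pixels: a listed point, or the origin of a listed thing).
The state is a dict: "time": time; "joint_pos": joint angles; "qd": joint speeds; "joint_efforts": joint torques, N m; "tool_pos": TCP position; "tcp_rot": TCP orientation; "ft_force": force on the tool from outside, world axes, zero at the start; "wrist_torque": the same for the moment, N m; "finger_gap": finger opening in mm; "grip_force": force on a finger pad.
Only numpy, scipy, OpenCV 4.12 (cv2) and the standard library are available. Lean on these libraries where they do the work, as an engineer would, in place of code of your own. Each camera call takes 0.05 s, during which the arm holds its last target. There are 200 camera calls.

## Working session

There is one attempt and no reset: what is moved stays moved. The work goes in short steps, Python scripts to look and compute and a tool call to move; the robot and the scene stay as the last step left them, time stands still between calls to the robot, and variables do not carry over. Pictures are saved under pics/ and viewed, at most 10 in all, crops included, and the job is handed in when it is done.

Besides the shell and the picture viewer there is one more tool, called as name(argument=value, ...) on one line, values as JSON. step_arm: Moves the arm, as the interface text tells. Its arguments: {"type":"object","properties":{"targets":{"type":"array","items":{"type":"object","properties":{"angular":{"type":"array","items":{"type":"number","minimum":-1,"maximum":1}},"dp":{"type":"array","items":{"type":"number","minimum":-1,"maximum":1}},"fingers":{"type":"number"}}}},"newtons":{"type":"number"}},"required":["targets"]}

```bash
mkdir -p pics; cat > h.py <<'E'
import numpy as np, cv2
from bench import *
def ray(cam,px,P=None):
    P=P or camera_params(cam); f=240/np.tan(np.radians(P['vfov']/2))
    R=np.array(P['R']);t=np.array(P['t'])
    d=R.T@np.array([(px[0]-P['cx'])/f,(px[1]-P['cy'])/f,1]); return -R.T@t,d/np.linalg.norm(d)
def onz(cam,px,z,P=None):
    o,d=ray(cam,px,P); return o+d*(z-o[2])/d[2]
def tri(rs):
    A=np.zeros((3,3));b=np.zeros(3)
    for o,d in rs:
        M=np.eye(3)-np.outer(d,d);A+=M;b+=M@o
    X=np.linalg.solve(A,b); return X,[np.linalg.norm(np.cross(X-o,d)) for o,d in rs]
def proj(cam,X,P=None):
    P=P or camera_params(cam); f=240/np.tan(np.radians(P['vfov']/2))
    c=np.array(P['R'])@np.array(X,float)+np.array(P['t']); return [P['cx']+f*c[0]/c[2],P['cy']+f*c[1]/c[2]]
E
cat > a.py <<'E'
from h import *
np.set_printoptions(precision=1,suppress=True)
for c in ['scene','top']:
    cv2.imwrite(f'pics/{c}0.png',snapshot(c)); P=camera_params(c); print(c,P['vfov'],-np.array(P['R']).T@np.array(P['t']))
    for n in ['colander','bail_top','bowl','plate','crock','hook','hook_seat']:
        print(n,[(np.round(d['at']).tolist(),round(d['conf'],2)) for d in pinpoint(c,n)][:4])
print(sense())
E
python3 a.py
```

```text
scene 56.6506159268085 [967.1 762.7 877.3]
colander [([236.0, 177.0], 0.98), ([321.0, 183.0], 0.81), ([270.0, 213.0], 0.74)]
bail_top [([323.0, 163.0], 0.89), ([234.0, 148.0], 0.87)]
bowl [([268.0, 212.0], 0.57)]
plate [([289.0, 287.0], 0.86)]
crock [([425.0, 352.0], 0.97)]
hook [([428.0, 326.0], 0.9)]
hook_seat []
top 50.96049210139459 [ 379.9  -54.6 1389.2]
colander [([529.0, 234.0], 0.85), ([456.0, 320.0], 0.81), ([429.0, 237.0], 0.65)]
bail_top [([458.0, 320.0], 0.76), ([263.0, 282.0], 0.73), ([551.0, 232.0], 0.62), ([435.0, 232.0], 0.57)]
bowl [([311.0, 196.0], 0.44)]
plate [([313.0, 197.0], 0.63)]
crock [([182.0, 263.0], 0.61)]
hook [([172.0, 259.0], 0.83), ([230.0, 179.0], 0.24)]
hook_seat []
{'time': 0.8, 'joint_pos': array([66.7,  7.5, 85.3,  0. , 87.3, -4.9]), 'qd': array([ 0. , -0. ,  0.1, -0. , -0. ,  0.1]), 'joint_efforts': array([ -0. , -56.9, -50.1,  -0. ,   0. ,  -0. ]), 'tool_pos': array([189.8, 569.2, 231.3]), 'tcp_rot': array([180. ,   0. , 161.6]), 'ft_force': array([-0.5, -0. , -0.3]), 'wrist_torque': array([ 0. , -0.1,  0. ]), 'grip_force': 0.0, 'finger_gap': 85.42789661443922}
```

View pics/scene0.png

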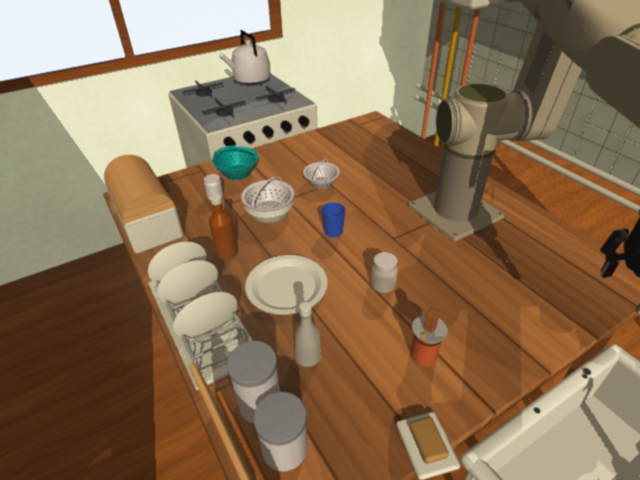

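View pics/top0.png

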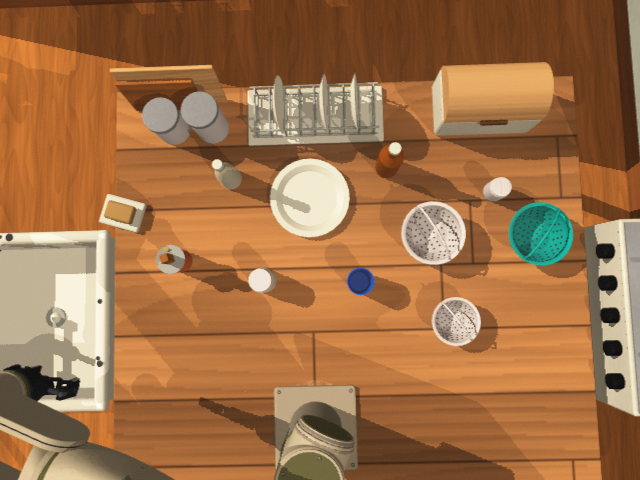

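The target is the silver colander in the white bowl: top (433,232), scene (268,200). The small silver one and the turquoise one are look-alikes. The plate is at top (310,198), and the crock with the hook at top (172,260).

```bash
cat > b.py <<'E'
from h import *
np.set_printoptions(precision=1,suppress=True)
print('plate',tri([ray('scene',[289,287]),ray('top',[313,197])]), onz('top',[310,198],15), onz('scene',[287,283],15))
print('crock',tri([ray('scene',[425,352]),ray('top',[182,263])]))
print('hook',tri([ray('scene',[428,326]),ray('top',[172,259])]))
print('bailtop',onz('top',[435,232],118))
print('rim',onz('top',[433,232],72), onz('scene',[268,200],72))
for n,p,z in [('cruet',[216,165],175),('oil',[395,148],200),('cup',[361,280],85),('salt',[262,280],90),('soap',[122,213],30),('pepper',[503,186],75),('small col',[456,320],40)]: print(n,onz('top',p,z)[:2])
P=camera_params('wrist');print(P['vfov'],P['cx'],P['cy'])
s=sense();from scipy.spatial.transform import Rotation as Ro
R=Ro.from_euler('xyz',s['tcp_rot'],degrees=True).as_matrix()
c=-np.array(P['R']).T@np.array(P['t']);print('cam in tool',R.T@(c-s['tool_pos']));print(np.array(P['R'])@R, R)
for c,n in [('scene','hook'),('top','hook')]:
  for d in masks_of(c,n)[:1]:
    ys,xs=np.where(d['pixels']);print(c,d['at'],xs.min(),xs.max(),ys.min(),ys.max())
for n,b in [('top',(172,259)),('scene',(428,330))]:
    im=snapshot(n)[b[1]-40:b[1]+40,b[0]-40:b[0]+40]; cv2.imwrite(f'pics/h_{n}.png',cv2.resize(im,(400,400),interpolation=cv2.INTER_CUBIC))
cv2.imwrite('pics/hh.png',np.hstack([cv2.imread('pics/h_top.png'),cv2.imread('pics/h_scene.png')]))
E
python3 b.py
```

```text
plate (array([620. ,  -5.4,  -6. ]), [np.float64(8.530340269127775), np.float64(8.530340269127935)]) [621.   -2.3  15. ] [619.2   2.5  15. ]
crock (array([450.8, 358.8,   2.4]), [np.float64(1.5093561955407284), np.float64(1.5093561955406132)])
hook (array([456.9, 356. ,  99. ]), [np.float64(1.403067790938935), np.float64(1.403067790938947)])
bailtop [ 506.5 -319.7  118. ]
rim [ 511.2 -324.1   72. ] [ 521.5 -293.5   72. ]
cruet [682.4 221.5]
oil [ 703.7 -216.5]
cup [ 391.  -131.1]
salt [397.8 124.1]
soap [592.6 515.3]
pepper [ 626.8 -511.6]
small col [ 279.6 -380.1]
69.09723071332652 324.0596237338185 239.97046241034315
cam in tool [  82.2   -1.  -142.4]
[[ 0.   1.   0. ]
 [-0.9  0.  -0.3]
 [-0.3 -0.   0.9]] [[-0.9  0.3  0. ]
 [ 0.3  0.9  0. ]
 [-0.   0.  -1. ]]
scene [427.9, 326.7] 412 446 308 342
top [170.3, 259.6] 156 184 245 273
```

View pics/hh.png

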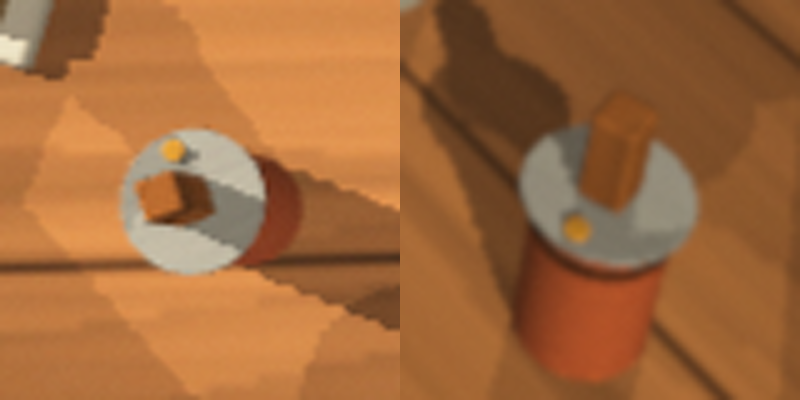

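Hook: guard centre at about (455,357), z≈98. The rivet sits up and slightly left in the top view, so the hook's yaw is about 20°. I'll go above it with tool yaw 200°.

step_arm(targets=[{"dp": [-0.2, -0.07, -0.06], "angular": [0, 0, -0.05], "fingers": 0}, {"dp": [-0.4, -0.14, -0.12], "angular": [0, 0, -0.1], "fingers": 0}, {"dp": [-0.6, -0.21, -0.18], "angular": [0, 0, -0.15], "fingers": 0}, {"dp": [-0.8, -0.29, -0.25], "angular": [0, 0, -0.2], "fingers": 0}, {"dp": [-0.95, -0.34, -0.25], "angular": [0, 0, -0.213], "fingers": 0}, {"dp": [-0.99, -0.37, -0.25], "angular": [0, 0, -0.213], "fingers": 0}, {"dp": [-0.99, -0.37, -0.25], "angular": [0, 0, -0.213], "fingers": 0}, {"dp": [-0.99, -0.37, -0.25], "angular": [0, 0, -0.213], "fingers": 0}])

```text
time: 2.0
tool_pos: [353.3, 437.0, 281.1]
tcp_rot: [180.0, -0.0, -160.1]
ft_force: [0.0, -0.2, -1.2]
finger_gap: 85.6
grip_force: 0.0
```

```bash
cat >> h.py <<'E'
from scipy.spatial.transform import Rotation as Ro
def Rt(s): return Ro.from_euler('xyz',s['tcp_rot'],degrees=True).as_matrix()
def go(x,y,z,yaw,s=None):
    "units for a move to world pose, tool down"
    s=s or sense(); R=Rt(s); d=R.T@(np.array([x,y,z])-s['tool_pos'])/200
    R2=Ro.from_euler('xyz',[180,0,yaw],degrees=True).as_matrix()
    print('dp',np.round(d,3),'ang',np.round(Ro.from_matrix(R.T@R2).as_rotvec(degrees=True)/180,4))
def st():
    s=sense();print('t',round(s['time'],2),s['tool_pos'],s['tcp_rot'],'F',s['ft_force'],'M',s['wrist_torque'],'gap',round(s['finger_gap'],1),'g',s['grip_force'],'j',s['joint_pos']);return s
np.set_printoptions(precision=3,suppress=True)
E
python3 -c "
from h import *
s=st();go(455,357,270,200,s)"
```

```text
t 2.0 [353.303 436.984 281.121] [ 179.987   -0.027 -160.071] F [ 0.042 -0.228 -1.204] M [ 0.06   0.018 -0.001] gap 85.6 g 0.0 j [ 45.801   0.686  87.211   0.024  92.121 -64.127]
dp [-0.342 -0.549  0.055] ang [ 0. -0. -0.]
```

step_arm(targets=[{"dp": [-0.1, -0.15, 0.02], "angular": [0, 0, 0], "fingers": 0}, {"dp": [-0.2, -0.3, 0.04], "angular": [0, 0, 0], "fingers": 0}, {"dp": [-0.3, -0.45, 0.05], "angular": [0, 0, 0], "fingers": 0}, {"dp": [-0.34, -0.55, 0.05], "angular": [0, 0, 0], "fingers": 0}, {"dp": [-0.34, -0.55, 0.05], "angular": [0, 0, 0], "fingers": 0}, {"dp": [-0.34, -0.55, 0.05], "angular": [0, 0, 0], "fingers": 0}, {"dp": [-0.34, -0.55, 0.05], "angular": [0, 0, 0], "fingers": 0}, {"dp": [-0.34, -0.55, 0.05], "angular": [0, 0, 0], "fingers": 0}])

```text
time: 3.0
tool_pos: [455.0, 356.7, 271.4]
tcp_rot: [180.0, 0.0, -160.0]
ft_force: [0.0, 0.2, -0.3]
finger_gap: 85.4
grip_force: 0.0
```

```bash
cat > c.py <<'E'
from h import *
s=st();P=camera_params('wrist');im=snapshot('wrist');cv2.imwrite('pics/w1.png',im)
for n in ['hook','crock']:
    for d in pinpoint('wrist',n)[:2]: print(n,d['conf'],d['at'],onz('wrist',d['at'],95 if n=='hook' else 0,P))
    if n=='hook':
        r=pinpoint('wrist',n); 
        if r: print('tri with top',tri([ray('wrist',r[0]['at'],P),ray('top',[170.6,259])]))
E
python3 c.py
```

```text
t 3.0 [455.009 356.739 271.413] [ 179.991    0.009 -160.033] F [ 0.043  0.194 -0.298] M [-0.03  -0.009 -0.015] gap 85.4 g 0.0 j [ 33.012   3.309  85.53    0.007  91.15  -76.954]
hook 0.72 [330.4, 214.0] [452.189 360.939  95.   ]
tri with top (array([457.753, 363.95 ,  78.17 ]), [np.float64(1.9899412826062433), np.float64(1.9899412826063152)])
crock 0.59 [144.3, 72.3] [395.627 127.57    0.   ]
```

View pics/w1.png

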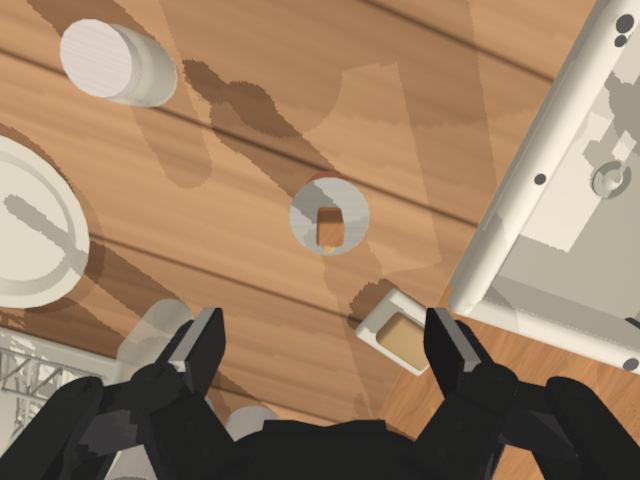

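Disc centre at (329.5,215.5), rivet at (329,250) and handle top face at (330,231): the tool yaw is aligned with the handle.

```bash
python3 -c "
from h import *
print(onz('wrist',[329.5,215.5],98),onz('wrist',[330,231],150),onz('wrist',[328.5,250],99))
print(onz('top',[170.6,259],98),tri([ray('wrist',[329.5,215.5]),ray('top',[170.6,259])]))
print(proj('wrist',[455,358,98]),proj('wrist',[455,358,150]))
go(453,359,108,200)
"
```

```text
[453.473 359.865  98.   ] [452.737 359.267 150.   ] [485.659 370.691  99.   ]
[458.086 358.963  98.   ] (array([457.77 , 362.135,  84.952]), [np.float64(1.449377677673474), np.float64(1.4493776776734992)])
[np.float64(327.0618836315844), np.float64(216.32925267485783)] [np.float64(327.5121905215443), np.float64(233.04237176720304)]
dp [0.007 0.017 0.817] ang [ 0.  0. -0.]
```

step_arm(targets=[{"dp": [0, 0.016, 0.2], "angular": [0, 0, 0], "fingers": 0.2}, {"dp": [0, 0.016, 0.4], "angular": [0, 0, 0], "fingers": 0.3}, {"dp": [0, 0.016, 0.55], "angular": [0, 0, 0], "fingers": 0.3}, {"dp": [0, 0.016, 0.67], "angular": [0, 0, 0], "fingers": 0.3}, {"dp": [0, 0.016, 0.76], "angular": [0, 0, 0], "fingers": 0.3}, {"dp": [0, 0.016, 0.805], "angular": [0, 0, 0], "fingers": 0.3}, {"dp": [0, 0.016, 0.805], "angular": [0, 0, 0], "fingers": 0.3}, {"dp": [0, 0.016, 0.805], "angular": [0, 0, 0], "fingers": 0.3}], newtons=60)

```text
time: 4.2
tool_pos: [455.1, 359.6, 111.5]
tcp_rot: [180.0, 0.1, -160.1]
ft_force: [0.2, 0.1, 0.1]
finger_gap: 59.9
grip_force: 0.0
```

step_arm(targets=[{"dp": [0, 0, 0], "angular": [0, 0, 0], "fingers": 0.5}, {"dp": [0, 0, 0], "angular": [0, 0, 0], "fingers": 0.6}, {"dp": [0, 0, 0], "angular": [0, 0, 0], "fingers": 0.7}, {"dp": [0, 0, 0], "angular": [0, 0, 0], "fingers": 0.8}, {"dp": [0, 0, 0], "angular": [0, 0, 0], "fingers": 1}, {"dp": [0, 0, 0], "angular": [0, 0, 0], "fingers": 1}, {"dp": [0, 0, 0], "angular": [0, 0, 0], "fingers": 1}, {"dp": [0, 0, 0], "angular": [0, 0, 0], "fingers": 1}], newtons=90)

```text
time: 5.2
tool_pos: [454.8, 359.4, 110.8]
tcp_rot: [180.0, 0.0, -160.1]
ft_force: [0.7, 1.0, 5.2]
finger_gap: 21.0
grip_force: 88.1
```

step_arm(targets=[{"dp": [0, 0, -0.08], "angular": [0, 0, 0], "fingers": 1}, {"dp": [0, 0, -0.2], "angular": [0, 0, 0], "fingers": 1}, {"dp": [0, 0, -0.36], "angular": [0, 0, 0], "fingers": 1}, {"dp": [0, 0, -0.52], "angular": [0, 0, 0], "fingers": 1}, {"dp": [0, 0, -0.66], "angular": [0, 0, 0], "fingers": 1}, {"dp": [0, 0, -0.75], "angular": [0, 0, 0], "fingers": 1}, {"dp": [0, 0, -0.8], "angular": [0, 0, 0], "fingers": 1}, {"dp": [0, 0, -0.8], "angular": [0, 0, 0], "fingers": 1}], newtons=90)

```text
time: 6.2
tool_pos: [454.5, 359.2, 270.4]
tcp_rot: [180.0, 0.0, -160.1]
ft_force: [0.7, -0.5, -0.9]
finger_gap: 21.2
grip_force: 87.9
```

```bash
python3 -c "
from h import *
s=st();go(500,160,275,200,s)
a=s['tool_pos'];b=np.array([508,-200,275]);print(b-a)"
```

```text
t 6.2 [454.535 359.165 270.417] [ 179.999    0.012 -160.096] F [ 0.74  -0.45  -0.888] M [ 0.034 -0.021 -0.021] gap 21.2 g 87.90356397628784 j [ 33.246   3.498  85.436  -0.002  91.054 -76.658]
dp [ 0.125 -1.014 -0.023] ang [ 0.     0.    -0.001]
[  53.465 -559.165    4.583]
```

step_arm(targets=[{"dp": [0.015, -0.12, 0], "angular": [0, 0, 0.05], "fingers": 1}, {"dp": [0.035, -0.3, 0], "angular": [0, 0, 0.1], "fingers": 1}, {"dp": [0.06, -0.5, 0], "angular": [0, 0, 0.15], "fingers": 1}, {"dp": [0.08, -0.7, 0], "angular": [0, 0, 0.2], "fingers": 1}, {"dp": [0.1, -0.85, 0], "angular": [0, 0, 0.25], "fingers": 1}, {"dp": [0.12, -0.98, 0], "angular": [0, 0, 0.3], "fingers": 1}, {"dp": [0.12, -1.0, 0], "angular": [0, 0, 0.35], "fingers": 1}, {"dp": [0.12, -1.0, 0], "angular": [0, 0, 0.4], "fingers": 1}])

```text
time: 7.2
tool_pos: [499.5, 162.0, 268.5]
tcp_rot: [-179.9, -0.1, 127.5]
ft_force: [-0.3, -0.0, -0.9]
finger_gap: 21.0
grip_force: 88.1
```

```bash
python3 -c "
from h import *
s=st();go(510,-30,270,128,s);go(510,-200,270,128,s)"
```

```text
t 7.2 [499.452 162.    268.529] [-179.855   -0.063  127.535] F [-0.264 -0.001 -0.876] M [ 0.029 -0.001  0.056] gap 21.0 g 88.07483196258545 j [ 12.378  -4.779  93.847  -0.005  91.09  -25.157]
dp [-0.793 -0.543 -0.007] ang [-0.001 -0.    -0.003]
dp [-1.467 -1.061 -0.006] ang [-0.001 -0.    -0.003]
```

step_arm(targets=[{"dp": [-0.13, -0.09, 0], "angular": [0, 0, 0], "fingers": 1}, {"dp": [-0.33, -0.23, 0], "angular": [0, 0, 0], "fingers": 1}, {"dp": [-0.53, -0.38, -0.02], "angular": [0, 0, 0], "fingers": 1}, {"dp": [-0.72, -0.52, -0.04], "angular": [0, 0, 0], "fingers": 1}, {"dp": [-0.87, -0.64, -0.06], "angular": [0, 0, 0], "fingers": 1}, {"dp": [-0.96, -0.71, -0.08], "angular": [0, 0, 0], "fingers": 1}, {"dp": [-1.0, -0.74, -0.1], "angular": [0, 0, 0], "fingers": 1}, {"dp": [-1.0, -0.74, -0.1], "angular": [0, 0, 0], "fingers": 1}])

```text
time: 8.2
tool_pos: [506.0, -85.9, 289.8]
tcp_rot: [-180.0, -0.0, 127.9]
ft_force: [0.4, 0.4, -0.6]
finger_gap: 21.1
grip_force: 88.2
```

step_arm(targets=[{"dp": [-0.08, -0.05, 0], "angular": [0, 0, 0], "fingers": 1}, {"dp": [-0.2, -0.14, 0], "angular": [0, 0, 0], "fingers": 1}, {"dp": [-0.32, -0.22, -0.02], "angular": [0, 0, 0], "fingers": 1}, {"dp": [-0.4, -0.28, -0.04], "angular": [0, 0, 0], "fingers": 1}, {"dp": [-0.45, -0.31, -0.06], "angular": [0, 0, 0], "fingers": 1}, {"dp": [-0.45, -0.31, -0.08], "angular": [0, 0, 0], "fingers": 1}, {"dp": [-0.45, -0.31, -0.1], "angular": [0, 0, 0], "fingers": 1}, {"dp": [-0.45, -0.31, -0.1], "angular": [0, 0, 0], "fingers": 1}])

```text
time: 9.2
tool_pos: [512.7, -194.3, 310.9]
tcp_rot: [180.0, 0.0, 128.0]
ft_force: [1.0, 0.6, -1.6]
finger_gap: 20.8
grip_force: 88.2
```

```bash
cat > d.py <<'E'
from h import *
import sys
s=st();P=camera_params('wrist');im=snapshot('wrist');cv2.imwrite(f'pics/{sys.argv[1]}.png',im)
for n,z in [('bail_top',118),('colander',8),('bowl',0),('hook_seat',s['tool_pos'][2]-96),('hook',s['tool_pos'][2]-16)]:
    for d in pinpoint('wrist',n)[:3]: print(n,round(d['conf'],2),d['at'],onz('wrist',d['at'],z,P))
E
python3 d.py w2
```

```text
t 9.2 [ 512.736 -194.31   310.928] [179.968   0.042 127.955] F [ 0.979  0.551 -1.638] M [-0.007 -0.034  0.005] gap 20.8 g 88.2480776309967 j [-26.12   -1.726  86.538   0.01   95.136 -64.074]
bail_top 0.91 [48.0, 198.9] [ 293.248 -352.349  118.   ]
bail_top 0.9 [246.9, 297.8] [ 506.697 -322.743  118.   ]
colander 0.66 [262.4, 260.2] [ 505.899 -324.573    8.   ]
colander 0.65 [94.4, 186.2] [ 277.959 -372.965    8.   ]
colander 0.63 [160.4, 384.6] [ 499.732 -595.995    8.   ]
hook 0.97 [325.8, 296.2] [ 513.983 -195.916  294.928]
```

View pics/w2.png

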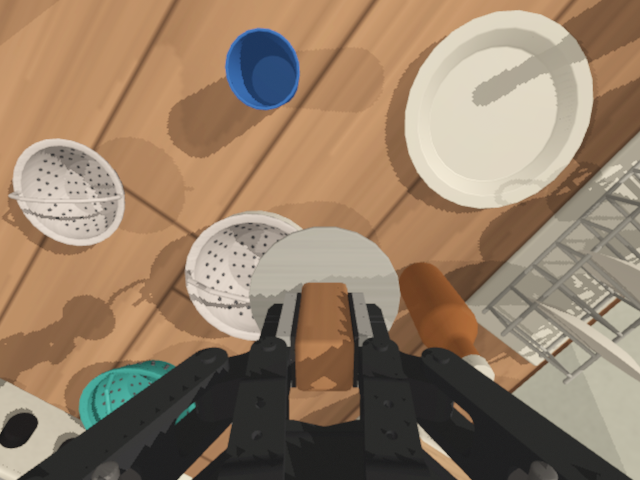

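The nested colander is at (245,270), partly behind the guard, with its bail running from (188,297) to (250,300). I'll check the bail's direction and height in the top picture.

```bash
python3 - <<'E'
from h import *
X,e=tri([ray('wrist',[246.9,297.8]),ray('top',[435,232])]);print(X,e)
im=cv2.imread('pics/top0.png')[190:275,390:475]; cv2.imwrite('pics/tc.png',cv2.resize(im,(595,595),interpolation=cv2.INTER_CUBIC))
E
```

```text
[ 505.301 -318.094  125.783] [np.float64(0.41581523521831487), np.float64(0.4158152352181864)]
```

View pics/tc.png

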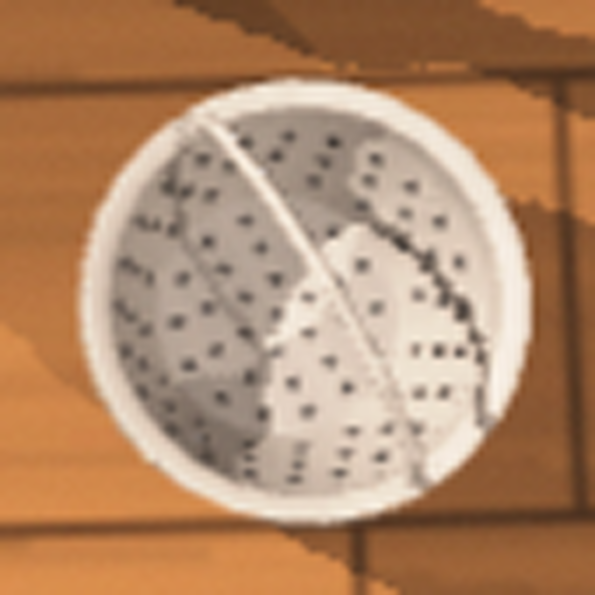

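```bash
python3 - <<'E'
from h import *
print(onz('top',[436.4,229.3],118),onz('top',[433.7,232.9],72))
a=onz('top',[390+195/7,190+118/7],72);b=onz('top',[390+425/7,190+485/7],72);print(a,b,(a+b)/2,np.linalg.norm(a-b),np.degrees(np.arctan2(*(a-b)[1::-1])))
c=np.array([506.5,-321.5,118])
for X in (c,a,b): print('w',proj('wrist',X),'t',proj('top',X))
u=np.array([.53,-.848]); p=c[:2]-33*u; print(p); s=st(); go(p[0],p[1],290,122,s)
E
```

```text
[ 513.24  -323.522  118.   ] [ 508.809 -325.789   72.   ]
[ 578.786 -287.552   72.   ] [ 438.595 -366.605   72.   ] [ 508.691 -327.079   72.   ] 160.94391412444108 29.41850882488882
w [np.float64(247.91103890823814), np.float64(297.3945791316537)] t [np.float64(435.72122272006027), np.float64(231.97646537561457)]
w [np.float64(320.93922423067636), np.float64(292.400216098891)] t [np.float64(417.8571428571429), np.float64(206.8571428571427)]
w [np.float64(187.35163448989164), np.float64(274.37532328338835)] t [np.float64(450.71428571428584), np.float64(259.28571428571416)]
[ 489.01  -293.516]
t 9.5 [ 512.397 -194.694  310.131] [-179.994   -0.013  127.919] F [ 0.164  0.46  -0.595] M [ 0.018  0.024 -0.004] gap 20.9 g 88.2476806640625 j [-26.165  -1.685  86.58   -0.     95.12  -64.084]
dp [-0.318 -0.396  0.101] ang [-0.    -0.     0.033]
```

```bash
python3 - <<'E'
from h import *
go(491.5,-295.4,250,120)
E
```

```text
dp [-0.333 -0.392  0.301] ang [-0.    -0.     0.044]
```

step_arm(targets=[{"dp": [-0.06, -0.07, 0], "angular": [0, 0, 0.01], "fingers": 1}, {"dp": [-0.14, -0.17, 0], "angular": [0, 0, 0.02], "fingers": 1}, {"dp": [-0.23, -0.27, 0.02], "angular": [0, 0, 0.03], "fingers": 1}, {"dp": [-0.3, -0.35, 0.08], "angular": [0, 0, 0.044], "fingers": 1}, {"dp": [-0.333, -0.392, 0.15], "angular": [0, 0, 0.044], "fingers": 1}, {"dp": [-0.333, -0.392, 0.23], "angular": [0, 0, 0.044], "fingers": 1}, {"dp": [-0.333, -0.392, 0.3], "angular": [0, 0, 0.044], "fingers": 1}, {"dp": [-0.333, -0.392, 0.3], "angular": [0, 0, 0.044], "fingers": 1}])

```text
time: 10.5
tool_pos: [490.9, -294.3, 248.2]
tcp_rot: [-179.9, -0.2, 120.0]
ft_force: [-0.7, -0.2, -2.4]
finger_gap: 21.0
grip_force: 88.2
```

```bash
python3 d.py w3; cat > e.py <<'E'
from h import *
import sys
im=snapshot('scene'); 
for n in ['bail_top','hook_seat','hook']: print(n,[(d['at'],round(d['conf'],2)) for d in pinpoint('scene',n)])
s=sense();t=s['tool_pos'];R=Rt(s);hx=-R[:,0]
print('exp seat',proj('scene',t-[0,0,96]),'tip top',proj('scene',t-[0,0,73]+17*hx),'bail',proj('scene',[508,-324,118]))
x,y=[int(v) for v in proj('scene',[508,-324,118])]
print('crop origin',x-40,y-50);cv2.imwrite(f'pics/{sys.argv[1]}.png',cv2.resize(im[y-50:y+50,x-40:x+40],(480,600),interpolation=cv2.INTER_CUBIC))
E
python3 e.py s3
```

```text
t 10.5 [ 490.942 -294.34   248.205] [-179.933   -0.179  120.046] F [-0.659 -0.207 -2.427] M [ 0.044  0.008 -0.016] gap 21.0 g 88.2300066947937 j [-36.083   3.014  88.239   0.011  88.938 -66.129]
bail_top 0.91 [186.9, 469.1] [ 497.785 -597.738  118.   ]
bail_top 0.88 [64.9, 175.9] [ 294.412 -359.276  118.   ]
colander 0.76 [118.3, 167.5] [ 279.196 -375.676    8.   ]
colander 0.74 [323.5, 231.1] [ 507.631 -326.56     8.   ]
hook_seat 0.28 [593.6, 0.5] [552.106 -86.264 152.205]
hook 0.95 [325.5, 297.7] [ 492.333 -296.928  232.205]
bail_top [([269.2, 184.4], 0.95), ([234.3, 145.6], 0.91), ([322.6, 163.8], 0.79)]
hook_seat [([275.3, 174.6], 0.7)]
hook [([270.7, 147.1], 0.68)]
exp seat [np.float64(273.96604013060266), np.float64(174.11281346515813)] tip top [np.float64(268.543039776579), np.float64(166.1814793628776)] bail [np.float64(266.09076696502973), np.float64(181.67174306810665)]
crop origin 226 131
```

View pics/s3.png

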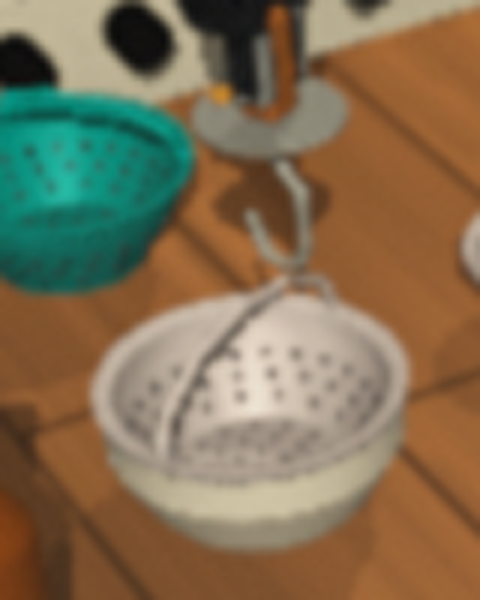

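The hook hangs as modelled, with its tip toward the left. The bail top is near crop (275,290) and the rod runs from lower left to the right.

```bash
python3 - <<'E'
from h import *
for t in ([435,232],[436.4,229.3],[435.7,230.6]): print(tri([ray('scene',[269.2,184.4]),ray('top',t)]))
print(onz('scene',[269.2,184.4],118),onz('scene',[268.2,184],118))
u=-Rt(sense())[:,0][:2];print(u)
for p in ([508,-324],[506.6,-322],[508.7,-326.5],[513,-323.5],[507.6,-326.6]+[],onz('scene',[268.2,184],118)[:2]): print(np.dot(p,u),p@np.array([u[1],-u[0]]) if 0 else '')
E
```

```text
(array([ 504.278, -319.54 ,  109.604]), [np.float64(3.528338914253017), np.float64(3.5283389142530406)])
(array([ 507.661, -321.083,  110.647]), [np.float64(7.356981513478589), np.float64(7.356981513478876)])
(array([ 506.043, -320.283,  110.17 ]), [np.float64(5.498924896634699), np.float64(5.498924896634816)])
[ 506.785 -305.039  118.   ] [ 508.369 -308.722  118.   ]
[ 0.5   -0.866]
534.5087693150992 
532.0767826086795 
537.0240255679003 
536.5743823020144 
536.560928958115 
521.4593757751592
```

step_arm(targets=[{"dp": [0, 0, 0.05], "angular": [0, 0, 0], "fingers": 1}, {"dp": [0, 0, 0.12], "angular": [0, 0, 0], "fingers": 1}, {"dp": [0, 0, 0.18], "angular": [0, 0, 0], "fingers": 1}, {"dp": [0, 0, 0.24], "angular": [0, 0, 0], "fingers": 1}, {"dp": [0, 0, 0.29], "angular": [0, 0, 0], "fingers": 1}, {"dp": [0, 0, 0.33], "angular": [0, 0, 0], "fingers": 1}, {"dp": [0, 0, 0.34], "angular": [0, 0, 0], "fingers": 1}, {"dp": [0, 0, 0.34], "angular": [0, 0, 0], "fingers": 1}])

```text
time: 12.0
tool_pos: [491.6, -295.7, 182.5]
tcp_rot: [180.0, 0.0, 120.0]
ft_force: [-0.5, -0.7, -1.6]
finger_gap: 21.3
grip_force: 88.2
```

```bash
python3 e.py s4; python3 -c "
from h import *
st()"
```

```text
bail_top [([232.0, 147.7], 0.89), ([269.6, 182.5], 0.69), ([322.0, 161.8], 0.63)]
hook_seat [([276.0, 194.8], 0.77)]
hook [([272.8, 166.5], 0.57)]
exp seat [np.float64(275.76628238891584), np.float64(192.68160708755028)] tip top [np.float64(270.52884435128624), np.float64(185.12088831860322)] bail [np.float64(266.09076696502973), np.float64(181.67174306810665)]
crop origin 226 131
t 12.2 [ 491.727 -295.854  182.869] [179.98    0.047 119.981] F [-0.073  0.457 -1.869] M [-0.054 -0.013 -0.003] gap 20.9 g 88.23729872703552 j [-36.152   4.95   93.064  -0.001  81.934 -66.132]
```

View pics/s4.png

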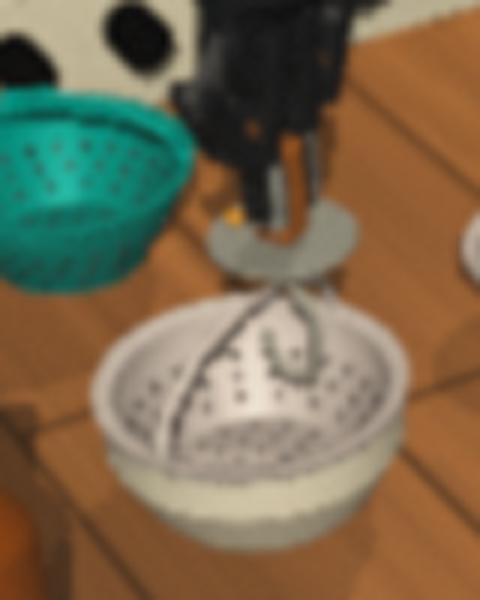

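The J is inside the colander behind the rod, with its tip at (267,335) below the bail. I'll shift it under the rod along tool −x.

step_arm(targets=[{"dp": [-0.02, 0, 0], "angular": [0, 0, 0], "fingers": 1}, {"dp": [-0.04, 0, 0], "angular": [0, 0, 0], "fingers": 1}, {"dp": [-0.06, 0, 0], "angular": [0, 0, 0], "fingers": 1}, {"dp": [-0.08, 0, 0], "angular": [0, 0, 0], "fingers": 1}, {"dp": [-0.1, 0, 0], "angular": [0, 0, 0], "fingers": 1}, {"dp": [-0.12, 0, 0], "angular": [0, 0, 0], "fingers": 1}, {"dp": [-0.14, 0, 0], "angular": [0, 0, 0], "fingers": 1}, {"dp": [-0.14, 0, 0], "angular": [0, 0, 0], "fingers": 1}], newtons=110)

```text
time: 13.2
tool_pos: [505.6, -320.2, 182.3]
tcp_rot: [-180.0, 0.0, 120.0]
ft_force: [-0.1, -0.5, -1.5]
finger_gap: 20.9
grip_force: 107.4
```

```bash
python3 -c "
from h import *
st()"
```

```text
t 13.2 [ 505.573 -320.162  182.259] [-179.997    0.001  119.974] F [-0.124 -0.534 -1.456] M [-0.04  -0.015  0.007] gap 20.9 g 107.43695497512817 j [-37.251   8.763  89.005  -0.003  82.232 -67.225]
```

step_arm(targets=[{"dp": [0, 0, -0.015], "angular": [0, 0, 0], "fingers": 1}, {"dp": [0, 0, -0.03], "angular": [0, 0, 0], "fingers": 1}, {"dp": [0, 0, -0.045], "angular": [0, 0, 0], "fingers": 1}, {"dp": [0, 0, -0.06], "angular": [0, 0, 0], "fingers": 1}, {"dp": [0, 0, -0.075], "angular": [0, 0, 0], "fingers": 1}, {"dp": [0, 0, -0.09], "angular": [0, 0, 0], "fingers": 1}, {"dp": [0, 0, -0.1], "angular": [0, 0, 0], "fingers": 1}, {"dp": [0, 0, -0.1], "angular": [0, 0, 0], "fingers": 1}])

```text
time: 14.2
tool_pos: [505.6, -320.0, 202.5]
tcp_rot: [180.0, 0.0, 120.0]
ft_force: [-0.1, -0.1, -0.8]
finger_gap: 21.0
grip_force: 107.4
```

```bash
python3 e.py s5; python3 -c "
from h import *
st()"
```

```text
bail_top [([268.4, 181.2], 0.97), ([231.5, 144.0], 0.77), ([322.3, 160.4], 0.7), ([382.8, 281.8], 0.45), ([264.6, 160.7], 0.25)]
hook_seat [([271.5, 181.7], 0.87)]
hook [([263.5, 161.3], 0.82), ([423.6, 351.3], 0.39)]
exp seat [np.float64(267.80837014314284), np.float64(185.2673797409745)] tip top [np.float64(262.51246556911497), np.float64(177.65286731521454)] bail [np.float64(266.09076696502973), np.float64(181.67174306810665)]
crop origin 226 131
t 14.4 [ 505.396 -319.838  202.077] [-179.991   -0.017  119.984] F [ 0.559  0.2   -1.716] M [ 0.025 -0.006 -0.024] gap 21.0 g 107.4376630783081 j [-37.237   8.033  87.714  -0.002  84.273 -67.221]
```

View pics/s5.png

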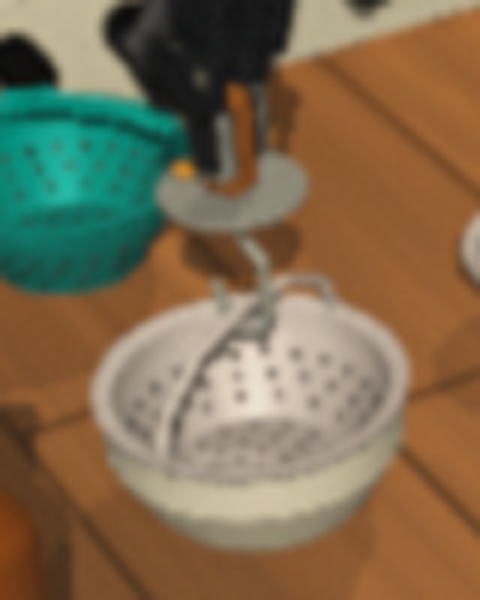

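The rod is inside the J: the tip shows left of it at (220,290) and the shank is behind. I'll lift slowly.

step_arm(targets=[{"dp": [-0.01, 0, -0.01], "angular": [0, 0, 0], "fingers": 1}, {"dp": [-0.02, 0, -0.02], "angular": [0, 0, 0], "fingers": 1}, {"dp": [-0.02, 0, -0.03], "angular": [0, 0, 0], "fingers": 1}, {"dp": [-0.02, 0, -0.04], "angular": [0, 0, 0], "fingers": 1}, {"dp": [-0.02, 0, -0.05], "angular": [0, 0, 0], "fingers": 1}, {"dp": [-0.02, 0, -0.06], "angular": [0, 0, 0], "fingers": 1}, {"dp": [-0.02, 0, -0.07], "angular": [0, 0, 0], "fingers": 1}, {"dp": [-0.02, 0, -0.075], "angular": [0, 0, 0], "fingers": 1}])

```text
time: 15.4
tool_pos: [507.3, -323.2, 217.1]
tcp_rot: [-180.0, -0.0, 120.0]
ft_force: [0.3, 0.5, -8.3]
finger_gap: 20.4
grip_force: 107.7
```

```bash
python3 -c "
from h import *
st()"
```

```text
t 15.4 [ 507.326 -323.222  217.096] [-179.984   -0.035  119.987] F [ 0.265  0.49  -8.255] M [ 0.007  0.015 -0.001] gap 20.4 g 107.73898959159851 j [-37.384   8.12   86.042  -0.001  85.876 -67.37 ]
```

step_arm(targets=[{"dp": [0, 0, -0.012], "angular": [0, 0, 0], "fingers": 1}, {"dp": [0, 0, -0.024], "angular": [0, 0, 0], "fingers": 1}, {"dp": [0, 0, -0.036], "angular": [0, 0, 0], "fingers": 1}, {"dp": [0, 0, -0.048], "angular": [0, 0, 0], "fingers": 1}, {"dp": [0, 0, -0.06], "angular": [0, 0, 0], "fingers": 1}, {"dp": [0, 0, -0.075], "angular": [0, 0, 0], "fingers": 1}, {"dp": [0, 0, -0.09], "angular": [0, 0, 0], "fingers": 1}, {"dp": [0, 0, -0.105], "angular": [0, 0, 0], "fingers": 1}])

```text
time: 16.4
tool_pos: [507.6, -323.4, 238.7]
tcp_rot: [180.0, 0.0, 120.0]
ft_force: [0.4, 0.3, -4.0]
finger_gap: 21.1
grip_force: 107.8
```

step_arm(targets=[{"dp": [0, 0, -0.03], "angular": [0, 0, 0], "fingers": 1}, {"dp": [0, 0, -0.07], "angular": [0, 0, 0], "fingers": 1}, {"dp": [0, 0, -0.12], "angular": [0, 0, 0], "fingers": 1}, {"dp": [0, 0, -0.18], "angular": [0, 0, 0], "fingers": 1}, {"dp": [0, 0, -0.24], "angular": [0, 0, 0], "fingers": 1}, {"dp": [0, 0, -0.3], "angular": [0, 0, 0], "fingers": 1}, {"dp": [0, 0, -0.36], "angular": [0, 0, 0], "fingers": 1}, {"dp": [0, 0, -0.4], "angular": [0, 0, 0], "fingers": 1}])

```text
time: 17.4
tool_pos: [507.7, -323.5, 319.4]
tcp_rot: [180.0, 0.1, 120.0]
ft_force: [-0.1, 0.2, -3.1]
finger_gap: 20.7
grip_force: 107.8
```

step_arm(targets=[{"dp": [0, 0, -0.02], "angular": [0, 0, 0], "fingers": 1}, {"dp": [0, 0, -0.03], "angular": [0, 0, 0], "fingers": 1}, {"dp": [0, 0, -0.03], "angular": [0, 0, 0], "fingers": 1}, {"dp": [0, 0, -0.03], "angular": [0, 0, 0], "fingers": 1}, {"dp": [0, 0, -0.03], "angular": [0, 0, 0], "fingers": 1}, {"dp": [0, 0, -0.03], "angular": [0, 0, 0], "fingers": 1}, {"dp": [0, 0, -0.03], "angular": [0, 0, 0], "fingers": 1}, {"dp": [0, 0, -0.03], "angular": [0, 0, 0], "fingers": 1}])

```text
time: 18.4
tool_pos: [507.5, -323.4, 324.3]
tcp_rot: [180.0, 0.0, 120.0]
ft_force: [0.6, -0.7, -3.2]
finger_gap: 20.8
grip_force: 107.8
```

```bash
python3 - <<'E'
from h import *
s=st();im=snapshot('scene');cv2.imwrite('pics/s6.png',cv2.resize(im[90:390,180:480],(600,600)))
for n in ['colander','bail_top','bowl','plate']: print(n,[(d['at'],round(d['conf'],2)) for d in pinpoint('scene',n)])
go(530,-110,s['tool_pos'][2],120,s); go(620,0,s['tool_pos'][2],120,s)
print(proj('scene',s['tool_pos']-[0,0,203]))
E
```

```text
t 18.4 [ 507.471 -323.365  324.3  ] [180.      0.    119.982] F [ 0.601 -0.663 -3.166] M [ 0.014  0.007 -0.031] gap 20.8 g 107.78522729873657 j [-37.387   6.652  76.545  -0.     96.803 -67.368]
colander [([319.2, 182.9], 0.87), ([263.6, 182.2], 0.6), ([237.8, 175.0], 0.55)]
bail_top [([231.7, 147.5], 0.75), ([322.8, 161.0], 0.68), ([263.2, 147.1], 0.67)]
bowl []
plate [([288.7, 285.8], 0.93)]
dp [ 0.868  0.631 -0.   ] ang [ 0.  0. -0.]
dp [ 1.119  1.295 -0.   ] ang [ 0.  0. -0.]
[np.float64(266.2325440033651), np.float64(180.81472214349813)]
```

View pics/s6.png

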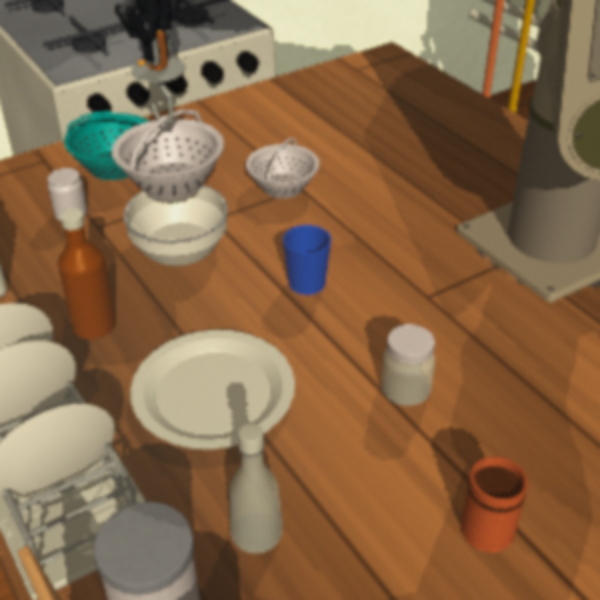

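The colander hangs clear at s6 crop (168,155), and the bowl is still on the board at (177,225). I'll carry it to the plate.

step_arm(targets=[{"dp": [0.03, 0.02, 0], "angular": [0, 0, 0], "fingers": 1}, {"dp": [0.09, 0.065, 0], "angular": [0, 0, 0], "fingers": 1}, {"dp": [0.18, 0.13, 0], "angular": [0, 0, 0], "fingers": 1}, {"dp": [0.29, 0.21, 0], "angular": [0, 0, 0], "fingers": 1}, {"dp": [0.41, 0.3, 0], "angular": [0, 0, 0], "fingers": 1}, {"dp": [0.53, 0.39, 0], "angular": [0, 0, 0], "fingers": 1}, {"dp": [0.65, 0.47, 0], "angular": [0, 0, 0], "fingers": 1}, {"dp": [0.76, 0.56, 0], "angular": [0, 0, 0], "fingers": 1}])

```text
time: 19.65
tool_pos: [528.4, -133.2, 324.6]
tcp_rot: [180.0, 0.0, 120.0]
ft_force: [-0.2, -0.5, -1.9]
finger_gap: 20.9
grip_force: 107.9
```

```bash
python3 - <<'E'
from h import *
s=st(); go(620,-1,s['tool_pos'][2],120,s)
snapshot('scene');m=masks_of('scene','plate')[0]['pixels'].astype(np.uint8)
cs,_=cv2.findContours(m,0,1);c=max(cs,key=cv2.contourArea);e=cv2.fitEllipse(cv2.convexHull(c));print(e,onz('scene',e[0],14))
m=cv2.imread('pics/top0.png');e=(310,198)
print(onz('top',[310,198],14))
E
```

```text
t 19.65 [ 528.359 -133.166  324.555] [179.972   0.002 120.048] F [-0.211 -0.493 -1.88 ] M [ 0.009  0.042 -0.004] gap 20.9 g 107.86146283149719 j [-19.552  -2.248  85.646   0.021  96.583 -49.597]
dp [0.343 0.728 0.   ] ang [0. 0. 0.]
((285.4674987792969, 283.99298095703125), (59.68666458129883, 82.98019409179688), 83.58629608154297) [624.029   2.619  14.   ]
[621.214  -2.232  14.   ]
```

step_arm(targets=[{"dp": [0.05, 0.09, 0], "angular": [0, 0, 0], "fingers": 1}, {"dp": [0.1, 0.2, 0], "angular": [0, 0, 0], "fingers": 1}, {"dp": [0.15, 0.32, 0], "angular": [0, 0, 0], "fingers": 1}, {"dp": [0.205, 0.44, 0], "angular": [0, 0, 0], "fingers": 1}, {"dp": [0.26, 0.56, 0], "angular": [0, 0, 0], "fingers": 1}, {"dp": [0.305, 0.66, 0], "angular": [0, 0, 0], "fingers": 1}, {"dp": [0.33, 0.715, 0], "angular": [0, 0, 0], "fingers": 1}, {"dp": [0.343, 0.74, 0], "angular": [0, 0, 0], "fingers": 1}])

```text
time: 20.75
tool_pos: [622.7, -1.9, 324.1]
tcp_rot: [-180.0, 0.0, 120.0]
ft_force: [-0.3, -0.3, -3.4]
finger_gap: 20.8
grip_force: 108.1
```

step_arm(targets=[{"dp": [0, 0, 0.02], "angular": [0, 0, 0], "fingers": 1}, {"dp": [0, 0, 0.06], "angular": [0, 0, 0], "fingers": 1}, {"dp": [0, 0, 0.11], "angular": [0, 0, 0], "fingers": 1}, {"dp": [0, 0, 0.17], "angular": [0, 0, 0], "fingers": 1}, {"dp": [0, 0, 0.23], "angular": [0, 0, 0], "fingers": 1}, {"dp": [0, 0, 0.28], "angular": [0, 0, 0], "fingers": 1}, {"dp": [0, 0, 0.32], "angular": [0, 0, 0], "fingers": 1}, {"dp": [0, 0, 0.34], "angular": [0, 0, 0], "fingers": 1}])

```text
time: 21.75
tool_pos: [622.3, -2.3, 255.6]
tcp_rot: [-180.0, -0.0, 120.0]
ft_force: [-0.7, -0.5, -2.5]
finger_gap: 20.6
grip_force: 108.1
```

```bash
cat > f.py <<'E'
from h import *
s=st();t=s['tool_pos']
for c in ['scene','top']:
    P=None
    im=snapshot(c);cv2.imwrite(f'pics/f_{c}.png',im)
    for n in ['colander','bail_top','plate']: print(c,n,[(d['at'],round(d['conf'],2)) for d in pinpoint(c,n)][:4])
    print('exp col origin',proj(c,t-[0,0,203]),'bail',proj(c,t-[0,0,93]))
E
python3 f.py
```

```text
t 21.75 [622.273  -2.311 255.594] [-179.97    -0.021  119.986] F [-0.715 -0.477 -2.526] M [ 0.034 -0.003  0.054] gap 20.6 g 108.07803511619568 j [ -4.932  10.443  79.463  -0.     90.131 -34.918]
scene colander [([320.6, 183.5], 0.95), ([237.4, 175.1], 0.62), ([282.7, 273.9], 0.57)]
scene bail_top [([285.0, 241.0], 0.95), ([320.1, 160.8], 0.83), ([234.4, 147.8], 0.83)]
scene plate [([287.7, 287.7], 0.97), ([268.1, 212.8], 0.31)]
exp col origin [np.float64(284.1609703307039), np.float64(272.39325973169736)] bail [np.float64(281.02752733621486), np.float64(240.68327050186733)]
top colander [([530.3, 237.0], 0.9), ([453.8, 322.5], 0.86), ([312.9, 194.1], 0.8)]
top bail_top [([549.6, 231.2], 0.97), ([460.6, 319.4], 0.81), ([309.6, 188.6], 0.78)]
top plate []
exp col origin [np.float64(309.411333522867), np.float64(195.1360756941973)] bail [np.float64(307.4724710979025), np.float64(187.21272835064838)]
```

step_arm(targets=[{"dp": [0, 0, 0.02], "angular": [0, 0, 0], "fingers": 1}, {"dp": [0, 0, 0.05], "angular": [0, 0, 0], "fingers": 1}, {"dp": [0, 0, 0.08], "angular": [0, 0, 0], "fingers": 1}, {"dp": [0, 0, 0.11], "angular": [0, 0, 0], "fingers": 1}, {"dp": [0, 0, 0.14], "angular": [0, 0, 0], "fingers": 1}, {"dp": [0, 0, 0.16], "angular": [0, 0, 0], "fingers": 1}, {"dp": [0, 0, 0.175], "angular": [0, 0, 0], "fingers": 1}, {"dp": [0, 0, 0.185], "angular": [0, 0, 0], "fingers": 1}])

```text
time: 23.15
tool_pos: [622.5, -2.4, 219.2]
tcp_rot: [180.0, 0.0, 120.0]
ft_force: [-0.2, 0.6, -2.9]
finger_gap: 20.9
grip_force: 108.1
```

step_arm(targets=[{"dp": [0, 0, 0.01], "angular": [0, 0, 0], "fingers": 1}, {"dp": [0, 0, 0.02], "angular": [0, 0, 0], "fingers": 1}, {"dp": [0, 0, 0.03], "angular": [0, 0, 0], "fingers": 1}, {"dp": [0, 0, 0.04], "angular": [0, 0, 0], "fingers": 1}, {"dp": [0, 0, 0.05], "angular": [0, 0, 0], "fingers": 1}, {"dp": [0, 0, 0.06], "angular": [0, 0, 0], "fingers": 1}, {"dp": [0, 0, 0.07], "angular": [0, 0, 0], "fingers": 1}, {"dp": [0, 0, 0.08], "angular": [0, 0, 0], "fingers": 1}])

```text
time: 24.15
tool_pos: [622.7, -2.4, 203.6]
tcp_rot: [180.0, 0.0, 120.0]
ft_force: [-0.4, -0.6, -1.0]
finger_gap: 20.3
grip_force: 108.1
```

```bash
python3 f.py
```

```text
t 24.15 [622.661  -2.413 203.56 ] [179.971   0.025 119.982] F [-0.371 -0.588 -0.996] M [-0.011  0.024 -0.076] gap 20.3 g 108.09526562690735 j [ -4.936  11.679  83.49   -0.004  84.794 -34.918]
scene colander [([321.0, 182.7], 0.9), ([285.1, 285.4], 0.63), ([238.4, 176.9], 0.61)]
scene bail_top [([321.0, 160.5], 0.88), ([281.8, 255.3], 0.75), ([233.1, 144.3], 0.7)]
scene plate [([288.0, 287.4], 0.79)]
exp col origin [np.float64(285.3688283503612), np.float64(286.1062225188326)] bail [np.float64(282.4061262274772), np.float64(256.2187797098009)]
top colander [([313.2, 198.4], 0.9), ([454.6, 320.6], 0.71), ([530.9, 235.3], 0.69)]
top bail_top [([548.5, 230.2], 0.72), ([306.6, 189.9], 0.64), ([458.6, 319.6], 0.64), ([388.5, 168.6], 0.17)]
top plate []
exp col origin [np.float64(310.2561128872296), np.float64(198.31558734255034)] bail [np.float64(308.466221731915), np.float64(190.97797095311273)]
```

step_arm(targets=[{"dp": [0, 0, 0.02], "angular": [0, 0, 0], "fingers": 1}, {"dp": [0, 0, 0.04], "angular": [0, 0, 0], "fingers": 1}, {"dp": [0, 0, 0.06], "angular": [0, 0, 0], "fingers": 1}, {"dp": [0, 0, 0.08], "angular": [0, 0, 0], "fingers": 1}, {"dp": [0, 0, 0.1], "angular": [0, 0, 0], "fingers": 1}, {"dp": [0, 0, 0.12], "angular": [0, 0, 0], "fingers": 1}, {"dp": [0, 0, 0.13], "angular": [0, 0, 0], "fingers": 1}, {"dp": [0, 0, 0.13], "angular": [0, 0, 0], "fingers": 1}])

```text
time: 25.55
tool_pos: [622.3, -2.3, 177.0]
tcp_rot: [-180.0, -0.0, 120.0]
ft_force: [-0.2, -0.6, -0.6]
finger_gap: 20.7
grip_force: 108.1
```

```bash
python3 -c "
from h import *
st()"
```

```text
t 25.55 [622.313  -2.349 177.047] [-179.98    -0.012  119.984] F [-0.201 -0.643 -0.615] M [ 0.024  0.005 -0.008] gap 20.7 g 108.09461832046509 j [ -4.934  12.6    85.234  -0.002  82.188 -34.918]
```

step_arm(targets=[{"dp": [0.025, 0, 0], "angular": [0, 0, 0], "fingers": 1}, {"dp": [0.05, 0, 0], "angular": [0, 0, 0], "fingers": 1}, {"dp": [0.075, 0, 0], "angular": [0, 0, 0], "fingers": 1}, {"dp": [0.1, 0, 0], "angular": [0, 0, 0], "fingers": 1}, {"dp": [0.13, 0, 0], "angular": [0, 0, 0], "fingers": 1}, {"dp": [0.16, 0, 0], "angular": [0, 0, 0], "fingers": 1}, {"dp": [0.18, 0, 0], "angular": [0, 0, 0], "fingers": 1}, {"dp": [0.18, 0, 0], "angular": [0, 0, 0], "fingers": 1}])

```text
time: 26.55
tool_pos: [604.3, 29.1, 177.3]
tcp_rot: [180.0, 0.0, 120.0]
ft_force: [-1.1, -0.0, -1.0]
finger_gap: 20.7
grip_force: 108.1
```

```bash
python3 f.py
```

```text
t 26.55 [604.334  29.106 177.318] [180.      0.002 120.006] F [-1.095 -0.032 -0.966] M [-0.04   0.015 -0.002] gap 20.7 g 108.0957841873169 j [ -2.096   9.954  88.206  -0.002  81.838 -32.102]
scene colander [([237.7, 177.3], 0.89), ([321.7, 184.4], 0.8), ([283.1, 282.2], 0.59)]
scene bail_top [([322.9, 163.8], 0.67), ([233.7, 146.9], 0.67), ([295.7, 271.3], 0.56)]
scene plate [([288.7, 287.3], 0.56)]
exp col origin [np.float64(297.4968323180395), np.float64(297.2699001560913)] bail [np.float64(295.31209625528214), np.float64(268.18731148231024)]
top colander [([529.1, 234.2], 0.88), ([311.7, 196.7], 0.86), ([455.2, 321.0], 0.57)]
top bail_top [([548.7, 230.1], 0.78), ([460.3, 317.5], 0.66), ([306.8, 191.1], 0.57)]
top plate []
exp col origin [np.float64(299.71984275012693), np.float64(206.61233398014363)] bail [np.float64(297.0905122387168), np.float64(200.102532459491)]
```

The colander stayed put, at top (312,197). I'll lift the hook away.

step_arm(targets=[{"dp": [0, 0, -0.03], "angular": [0, 0, 0], "fingers": 1}, {"dp": [0, 0, -0.07], "angular": [0, 0, 0], "fingers": 1}, {"dp": [0, 0, -0.12], "angular": [0, 0, 0], "fingers": 1}, {"dp": [0, 0, -0.2], "angular": [0, 0, 0], "fingers": 1}, {"dp": [0, 0, -0.3], "angular": [0, 0, 0], "fingers": 1}, {"dp": [0, 0, -0.4], "angular": [0, 0, 0], "fingers": 1}, {"dp": [0, 0, -0.48], "angular": [0, 0, 0], "fingers": 1}, {"dp": [0, 0, -0.5], "angular": [0, 0, 0], "fingers": 1}])

```text
time: 27.95
tool_pos: [605.2, 28.8, 279.4]
tcp_rot: [179.9, 0.1, 120.0]
ft_force: [0.2, 0.5, -1.8]
finger_gap: 20.9
grip_force: 108.2
```

```bash
python3 f.py; python3 -c "
from h import *
go(520,190,275,200);go(454,359,275,200)"
```

```text
t 27.95 [605.201  28.801 279.403] [179.866   0.085 119.984] F [ 0.196  0.517 -1.761] M [ 0.    -0.012  0.02 ] gap 20.9 g 108.17233800888062 j [ -2.123   7.367  80.396  -0.     92.078 -32.107]
scene colander [([321.7, 184.5], 0.94), ([283.6, 287.6], 0.67), ([237.9, 174.8], 0.57)]
scene bail_top [([283.2, 255.7], 0.83), ([233.7, 144.8], 0.8), ([321.0, 161.9], 0.71), ([265.3, 211.0], 0.59)]
scene plate [([289.0, 285.9], 0.58)]
exp col origin [np.float64(295.12555017828186), np.float64(270.4606859944344)] bail [np.float64(292.64443897250027), np.float64(237.75301970103362)]
top colander [([309.4, 198.1], 0.8), ([455.6, 320.8], 0.74), ([530.5, 233.7], 0.63), ([183.7, 260.9], 0.61)]
top bail_top [([548.2, 234.9], 0.67), ([309.1, 190.2], 0.66), ([460.2, 317.9], 0.56), ([426.0, 239.8], 0.26)]
top plate [([428.5, 239.8], 0.42)]
exp col origin [np.float64(297.4020683863463), np.float64(200.27878658050597)] bail [np.float64(294.3455485665583), np.float64(192.65788175585305)]
dp [0.908 0.039 0.008] ang [-0.    -0.001 -0.445]
dp [1.805 0.175 0.008] ang [-0.    -0.001 -0.445]
```

step_arm(targets=[{"dp": [0.08, 0.01, 0], "angular": [0, 0, -0.05], "fingers": 1}, {"dp": [0.22, 0.02, 0], "angular": [0, 0, -0.1], "fingers": 1}, {"dp": [0.38, 0.03, 0], "angular": [0, 0, -0.15], "fingers": 1}, {"dp": [0.54, 0.04, 0], "angular": [0, 0, -0.2], "fingers": 1}, {"dp": [0.7, 0.05, 0], "angular": [0, 0, -0.25], "fingers": 1}, {"dp": [0.82, 0.05, 0], "angular": [0, 0, -0.3], "fingers": 1}, {"dp": [0.9, 0.06, 0], "angular": [0, 0, -0.35], "fingers": 1}, {"dp": [0.95, 0.06, 0], "angular": [0, 0, -0.4], "fingers": 1}])

```text
time: 29.35
tool_pos: [519.3, 200.2, 276.9]
tcp_rot: [180.0, -0.0, -167.7]
ft_force: [0.7, -0.2, -1.3]
finger_gap: 20.8
grip_force: 108.4
```

```bash
python3 -c "
from h import *
s=st()
go(454.5,359.2,270,200)
P=camera_params('wrist');im=snapshot('wrist');cv2.imwrite('pics/wc.png',im)
for d in pinpoint('wrist','crock'): print(d['at'],d['conf'],onz('wrist',d['at'],0,P))
for d in masks_of('wrist','crock'):
  ys,xs=np.where(d['pixels']);print(d['at'],d['conf'],xs.min(),xs.max(),ys.min(),ys.max())
print(proj('wrist',[454,359.5,95],P),proj('wrist',[454,359.5,0],P))
"
```

```text
t 29.35 [519.321 200.224 276.937] [ 179.995   -0.03  -167.669] F [ 0.681 -0.211 -1.253] M [-0.011  0.023  0.039] gap 20.8 g 108.43580603599548 j [ 15.801  -0.085  88.417   0.007  91.698 -86.53 ]
dp [0.147 0.846 0.035] ang [ 0.    -0.    -0.043]
[464.9, 168.6] 0.65 [453.513 355.649   0.   ]
[492.2, 174.6] 0.88 443 541 144 215
[np.float64(507.6610402407267), np.float64(182.75828967769428)] [np.float64(467.83836208793673), np.float64(169.70929167148952)]
```

step_arm(targets=[{"dp": [0.02, 0.1, 0], "angular": [0, 0, -0.02], "fingers": 1}, {"dp": [0.05, 0.25, 0], "angular": [0, 0, -0.043], "fingers": 1}, {"dp": [0.07, 0.42, 0], "angular": [0, 0, -0.043], "fingers": 1}, {"dp": [0.1, 0.58, 0.01], "angular": [0, 0, -0.043], "fingers": 1}, {"dp": [0.125, 0.72, 0.02], "angular": [0, 0, -0.043], "fingers": 1}, {"dp": [0.14, 0.81, 0.03], "angular": [0, 0, -0.043], "fingers": 1}, {"dp": [0.147, 0.84, 0.035], "angular": [0, 0, -0.043], "fingers": 1}, {"dp": [0.147, 0.84, 0.035], "angular": [0, 0, -0.043], "fingers": 1}])

```text
time: 30.5
tool_pos: [456.3, 357.4, 270.1]
tcp_rot: [-180.0, -0.0, -160.3]
ft_force: [-0.2, -0.0, -1.4]
finger_gap: 20.7
grip_force: 108.4
```

```bash
python3 -c "
from h import *
s=st()
go(454.3,359,111,200)
for c in ['scene','top']:
  im=snapshot(c);a=proj(c,s['tool_pos']-[0,0,16]);b=proj(c,s['tool_pos']-[0,0,96])
  print(c,[(n,d['at'],round(d['conf'],2)) for n in ['hook','hook_seat','crock'] for d in pinpoint(c,n)[:2]],'exp hook',a,b,'crock',proj(c,[454,358,0]))
"
```

```text
t 30.5 [456.292 357.435 270.088] [-179.977   -0.019 -160.277] F [-0.185 -0.034 -1.376] M [-0.039 -0.038  0.017] gap 20.7 g 108.40478181838989 j [ 33.017   3.588  85.377  -0.018  91.059 -76.707]
dp [0.006 0.011 0.795] ang [-0.    -0.    -0.002]
scene [('hook', [285.9, 287.0], 0.66), ('hook', [434.7, 274.3], 0.6), ('hook_seat', [437.8, 302.3], 0.59), ('hook_seat', [284.4, 284.0], 0.33), ('crock', [425.2, 349.9], 0.87)] exp hook [np.float64(439.2231177858806), np.float64(276.0913556128742)] [np.float64(433.12650566598666), np.float64(303.39520979286584)] crock [np.float64(422.90695916540017), np.float64(352.9916033537115)]
top [('hook', [151.6, 254.1], 0.64), ('hook_seat', [312.6, 197.7], 0.63), ('hook_seat', [492.8, 191.8], 0.31), ('crock', [181.5, 260.1], 0.69)] exp hook [np.float64(149.4553591902066), np.float64(256.2256517335247)] [np.float64(161.2820016742149), np.float64(258.104004442739)] crock [np.float64(182.16392622782274), np.float64(262.2824071158038)]
```

step_arm(targets=[{"dp": [0.006, 0.011, 0.08], "angular": [0, 0, 0], "fingers": 1}, {"dp": [0.006, 0.011, 0.18], "angular": [0, 0, 0], "fingers": 1}, {"dp": [0.006, 0.011, 0.27], "angular": [0, 0, 0], "fingers": 1}, {"dp": [0.006, 0.011, 0.33], "angular": [0, 0, 0], "fingers": 1}, {"dp": [0.006, 0.011, 0.37], "angular": [0, 0, 0], "fingers": 1}, {"dp": [0.006, 0.011, 0.4], "angular": [0, 0, 0], "fingers": 1}, {"dp": [0.006, 0.011, 0.43], "angular": [0, 0, 0], "fingers": 1}, {"dp": [0.006, 0.011, 0.46], "angular": [0, 0, 0], "fingers": 1}])

```text
time: 31.9
tool_pos: [454.6, 359.5, 178.4]
tcp_rot: [180.0, 0.0, -160.3]
ft_force: [-0.0, 0.4, -1.3]
finger_gap: 20.4
grip_force: 108.4
```

```bash
python3 -c "
from h import *
s=st()
go(454.3,359,112,200)"
```

```text
t 31.9 [454.63  359.455 178.396] [ 179.989    0.046 -160.279] F [-0.014  0.411 -1.348] M [ 0.062  0.02  -0.031] gap 20.4 g 108.40459942817688 j [ 33.264   6.001  92.421   0.     81.531 -76.458]
dp [ 0.003 -0.002  0.332] ang [ 0.     0.    -0.002]
```

step_arm(targets=[{"dp": [0, 0, 0.05], "angular": [0, 0, 0], "fingers": 1}, {"dp": [0, 0, 0.11], "angular": [0, 0, 0], "fingers": 1}, {"dp": [0, 0, 0.17], "angular": [0, 0, 0], "fingers": 1}, {"dp": [0, 0, 0.22], "angular": [0, 0, 0], "fingers": 1}, {"dp": [0, 0, 0.27], "angular": [0, 0, 0], "fingers": 1}, {"dp": [0, 0, 0.3], "angular": [0, 0, 0], "fingers": 1}, {"dp": [0, 0, 0.32], "angular": [0, 0, 0], "fingers": 1}, {"dp": [0, 0, 0.33], "angular": [0, 0, 0], "fingers": 1}])

```text
time: 32.9
tool_pos: [454.5, 359.4, 112.2]
tcp_rot: [180.0, 0.0, -160.3]
ft_force: [-0.0, -0.4, -2.1]
finger_gap: 21.0
grip_force: 108.4
```

```bash
python3 -c "
from h import *
s=st()"
```

```text
t 32.9 [454.456 359.35  112.241] [ 179.998    0.007 -160.276] F [-0.001 -0.42  -2.061] M [-0.003  0.017  0.003] gap 21.0 g 108.4039556980133 j [ 33.264   9.273  96.015  -0.     74.705 -76.46 ]
```

Down another 2 mm until it touches, then open.

step_arm(targets=[{"dp": [0, 0, 0.004], "angular": [0, 0, 0], "fingers": 1}, {"dp": [0, 0, 0.008], "angular": [0, 0, 0], "fingers": 1}, {"dp": [0, 0, 0.008], "angular": [0, 0, 0], "fingers": 1}, {"dp": [0, 0, 0.008], "angular": [0, 0, 0], "fingers": 1}, {"dp": [0, 0, 0.008], "angular": [0, 0, 0], "fingers": 0.7}, {"dp": [0, 0, 0.008], "angular": [0, 0, 0], "fingers": 0.6}, {"dp": [0, 0, 0.008], "angular": [0, 0, 0], "fingers": 0.5}, {"dp": [0, 0, 0.008], "angular": [0, 0, 0], "fingers": 0.4}])

```text
time: 33.9
tool_pos: [454.4, 359.3, 110.7]
tcp_rot: [180.0, 0.0, -160.3]
ft_force: [0.1, 1.2, 0.0]
finger_gap: 51.2
grip_force: 0.0
```

step_arm(targets=[{"dp": [0, 0, 0], "angular": [0, 0, 0], "fingers": 0.2}, {"dp": [0, 0, 0], "angular": [0, 0, 0], "fingers": 0.1}, {"dp": [0, 0, 0], "angular": [0, 0, 0], "fingers": 0}, {"dp": [0, 0, -0.05], "angular": [0, 0, 0], "fingers": 0}, {"dp": [0, 0, -0.15], "angular": [0, 0, 0], "fingers": 0}, {"dp": [0, 0, -0.3], "angular": [0, 0, 0], "fingers": 0}, {"dp": [0, 0, -0.5], "angular": [0, 0, 0], "fingers": 0}, {"dp": [0, 0, -0.7], "angular": [0, 0, 0], "fingers": 0}])

```text
time: 34.9
tool_pos: [454.5, 359.4, 253.9]
tcp_rot: [180.0, 0.1, -160.3]
ft_force: [-0.1, -0.8, 0.6]
finger_gap: 85.4
grip_force: 0.0
```

step_arm(targets=[{"dp": [0, 0, -0.1], "angular": [0, 0, 0], "fingers": 0}, {"dp": [0, 0, -0.1], "angular": [0, 0, 0], "fingers": 0}, {"dp": [0, 0, -0.1], "angular": [0, 0, 0], "fingers": 0}, {"dp": [0, 0, -0.1], "angular": [0, 0, 0], "fingers": 0}, {"dp": [0, 0, -0.1], "angular": [0, 0, 0], "fingers": 0}, {"dp": [0, 0, -0.1], "angular": [0, 0, 0], "fingers": 0}, {"dp": [0, 0, -0.1], "angular": [0, 0, 0], "fingers": 0}, {"dp": [0, 0, -0.1], "angular": [0, 0, 0], "fingers": 0}])

```text
time: 35.9
tool_pos: [454.4, 359.3, 270.7]
tcp_rot: [180.0, 0.0, -160.3]
ft_force: [-0.6, -0.8, 0.5]
finger_gap: 85.2
grip_force: 0.0
```

```bash
python3 - <<'E'
from h import *
s=st();P=camera_params('wrist');snapshot('wrist')
for d in pinpoint('wrist','hook')[:2]: print(d['conf'],d['at'],onz('wrist',d['at'],95,P))
for d in masks_of('wrist','hook')[:1]:
  ys,xs=np.where(d['pixels']);print(d['at'],xs.min(),xs.max(),ys.min(),ys.max())
snapshot('scene');print([(n,d['at'],round(d['conf'],2)) for n in ['hook','crock','bowl','colander','plate'] for d in pinpoint('scene',n)])
print(proj('wrist',[454,359.5,98],P),proj('wrist',[454,359.5,150],P))
E
```

```text
t 35.9 [454.425 359.296 270.721] [ 179.999    0.004 -160.282] F [-0.637 -0.794  0.51 ] M [0.007 0.01  0.012] gap 85.2 g 0.0 j [ 33.261   3.5    85.403   0.     91.093 -76.456]
0.74 [323.0, 215.4] [455.069 357.339  95.   ]
[326.4, 212.9] 285 364 177 254
[('hook', [427.2, 326.6], 0.79), ('crock', [422.1, 351.5], 0.74), ('bowl', [266.9, 211.8], 0.75), ('colander', [318.3, 186.1], 0.85), ('colander', [287.3, 287.1], 0.62), ('colander', [237.7, 176.2], 0.57), ('plate', [288.0, 287.7], 0.8)]
[np.float64(325.55599936869123), np.float64(215.9259809222055)] [np.float64(325.7372775122941), np.float64(232.6148474465578)]
```

The hook, crock, bowl, plate and colander are all where they should be.

```bash
python3 -c "
from bench import hand_in
print(hand_in())"
```

```text
the job is handed in; nothing more can be done
None
```

I handed the job in at about 36 s of the 72 s limit: last readings put the colander on the plate, the hook back in its crock and the bowl where it began; no verdict came back.

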